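Set the batten gap with the knurled wheel

TASK

The jaw of the grey batten fixture stands too far open: roll its knurled wheel with a fingertip, stroke by stroke, until the jaw's index blade lines up with the blade of the gauge mark on the rail, then take the hand away. Do not grip anything, move the jaw only by its wheel without touching the jaw itself, and leave everything else on the bench where it is.

Things in the scene. Friction and masses are not known exactly. Their poses are not given: they have to be found in the camera images.
- fixture: Grey steel fixture fixed to the bench. Base plate spans local x +-70, y -180 to +140, z 0 to 18 mm; origin on the bench. The jaw slides along its y axis. From -y to +y: wheel between two cheeks, moving jaw (top 70 mm above the bench), gap, fixed jaw (face at y = +95, top 80 mm). The gauge rail runs along its +x edge.
- wheel_crown (a point): Topmost point of the wheel's rim, 110 mm above the bench, at fixture (0, -115, 110) mm; it does not turn with the wheel. The wheel is rigid and does not sink: a press of about 5 to 20 N on the rim is enough to roll it by friction. The cheeks (9 mm thick, 100 mm long in y, tops 97 mm above the bench) leave only the top 13 mm of the rim free.
- wheel: Knurled steel wheel, 70 mm diameter, 30 mm wide, axle along the fixture's x axis; origin at its centre. Dragging the top of the rim towards the jaws (fixture +y) closes the gap, the other way opens it. 35 mm of rim drag moves the jaw 12 mm, the same way as the drag. Turning takes about 0.9 N at the rim; it stays where it is left.
- jaw: Moving jaw, steel block with a wooden face, guided on the base and driven by the wheel. Origin 18 mm above the bench at the foot of its wooden face; it slides along the fixture's y axis, up to 79 mm in all. Must not be touched.
- jaw_index (a point): Top of the tip of the jaw's index blade, a light metal blade 4 mm wide in line with the jaw's wooden face that sticks out towards the gauge rail (fixture +x); 54 mm above the bench, at fixture x = +48 mm.
- mark: Gauge mark: small steel clip 14 mm wide, fixed to the gauge rail, carrying an upright light metal blade 4 mm wide that points at the jaw's index blade. Origin at the top of the blade's tip, 54 mm above the bench and at fixture x = +51 mm; axes parallel to the fixture's. At the start it is 18 to 50 mm farther along fixture +y than the index; the two are lined up when their fixture y is the same.
- batten: Bystander: loose pine test batten 100 x 26 x 55 mm standing on the base plate against the fixed jaw, origin under its centre. The jaw does not reach it when set to the mark.
- offcut: Bystander: loose pine offcut 45 x 110 x 22 mm, beyond the gauge rail; origin under its centre.
- sander: Bystander: loose cork sanding block 65 x 100 x 35 mm, beyond the wheel; origin under its centre.
- screwdriver: Bystander: screwdriver lying on the robot's side of the fixture.
- glue: Bystander: white bottle, 54 mm diameter, 150 mm tall, at the left; origin under its centre.
- mug: Bystander: white mug, 80 mm diameter, 90 mm tall, at the right; origin under its centre.
- hammer: Bystander: hammer lying at the far left.

How it is judged:
On the way:
1. the wheel rolls under the fingertip (contact force between the fingers and wheel above 0.5 N and angular speed of wheel above 0.05 rad/s), for 0.2 s.
At the end, for the whole second after the job is handed in: The jaw's index blade is within 3 mm of the gauge mark's blade along the slide direction, the jaw is at rest, and the test batten is within 10 mm of where it was (y of jaw_index in the frame of mark between -0.003 and 0.003 m and linear speed of jaw below 0.003 m/s and distance of batten from where it was at the start of the episode below 0.01 m); the robot touches nothing.
It fails at once if the hand or arm touches the jaw itself (contact force between any of the fingers, the arm and jaw above 1 N).
It fails at once if a bystander is lifted, carried or pushed more than 20 mm (distance of any of batten, offcut, sander, screwdriver, glue, mug, hammer from where it was at the start of the episode above 0.02 m).
It also fails if it takes over 43 s, if anything falls off the work surface, if the arm or the gripper's body presses on something with over 40 N, if the wrist force passes 120 N, or if a joint passes its speed limit or range.

ROBOT

A 6-joint arm with a two-finger parallel gripper is mounted at the origin on the work surface. World frame = base frame: x ahead of the robot, y to its left, z up, the work surface at z = 0. Lengths are in m, angles in rad, forces in N, time in s.
With the tool pointing down it reaches from about 0.225 to 0.875 m from the base axis. Payload 3.4 kg.
Tool frame: the origin (TCP) lies at the very end of the fingers, on their centre line; the grasp point (between the pads) lies manip.pinch_z behind it (manip.pinch_z is the distance from the TCP to the grasp point, in m); z points along the fingers, y is the direction in which the jaws open and shut (so a half turn about z gives the same grasp; the last joint's range is limited). The gripper opens to 85 mm and grips with 20 to 120 N. Pads are 22 mm wide; open, the fingers measure 114 mm over their backs; the gripper's body (76 mm by 85 mm) begins 54 mm behind the grasp point. The pads swing forward as they close: fully open they stand 13 mm farther back than shut.
Start: joints at [-0.121, 0.276, 1.505, -0, 1.361, -0.121], TCP at [0.575, -0, 0.231] pointing down, gripper open.
Joint ranges: [-2.89, 2.89], [-0.75, 2.08], [0.22, 2.7], [-1.18, 4.32], [0.11, 2.71], [-2.7, 2.7]. Speed limits (rad/s): [2.57, 2.57, 3.14, 3.14, 3.14, 3.14].

INTERFACE

Orientations are given as a unit quaternion [w, x, y, z].
In Python, from rig import manip, imaging, workorder gives the robot as it stands.
- The arm moves only by the tool apply_moves, never from a script. Its argument "moves" is one flat list of numbers, 7 for each row, row after row: the finger opening in m, from 0 to 0.0854, then the shift along the tool's x, y, z in m, then the turn, a rotation vector about the tool's x, y, z in rad. In form: [jaw, tx, ty, tz, rx, ry, rz, jaw, tx, ty, tz, rx, ry, rz, ...]. A call has exactly 8 rows; each row shifts and turns the pose as measured when the row begins, along the tool's axes as they then stand; what a row does not reach is not made up. A row lasts 1/12 s, in which the tool goes at most 41.7 mm and 7.16 degrees, less where a joint would pass 70% of its speed; a pose out of reach is approached as far as the arm can. A call with a gripper value outside its range is refused whole. The fingers move at their own pace and stop on an object; "newtons" is the grip in N (left out, the last holds). Time passes only in rows, so rows that do not move let the fingers close, or fill a call up. It gives the time, the measured TCP pose, the force and the opening at its end, in the units of the state.
- manip.get_state(): the state, without advancing time (a new reading comes with each control period).
- imaging.get_image(name): name is "scene" or "side" or "wrist"; returns a dict with "image" (420x560x3 uint8, red, green, blue), "range_z" (420x560 float32, m along the optical axis (not along the pixel's ray), 0 where there is no reading), "fx", "fy", "cx", "cy" (pixels), "R" (3x3) and "t" (3): a world point X has camera coordinates R X + t. Camera axes: x right, y down, z forward; pixel columns grow to the right and rows downward; lengths in m; the calibration is good to about 2 mm. A picture is of the moment at which its call begins.
- workorder.sign_off(): hands the job in, once; it reports no verdict.
The state is a dict: "clock": time; "qpos": joint angles; "qd": joint speeds; "effort": joint torques, N m; "position": TCP position; "ee_rot": TCP orientation; "contact_force": force on the tool from outside, world axes, zero at the start; "moment": the same for the moment, N m; "width": finger opening in m.
Only numpy, scipy, OpenCV 4.12 (cv2) and the standard library are available. Lean on these libraries where they do the work, as an engineer would, in place of code of your own. Each camera call takes 0.05 s, during which the arm holds its last target.

## Working session

There is one attempt and no reset: what is moved stays moved. The work goes in short steps, Python scripts to look and compute and a tool call to move; the robot and the scene stay as the last step left them, time stands still between calls to the robot, and variables do not carry over. Pictures are saved under pics/ and viewed, and the job is handed in when it is done.

Besides the shell and the picture viewer there is one more tool, called after "Emit:" as name(argument=value, ...) on one line, values as JSON. apply_moves: Moves the arm, as the interface text tells. Its arguments: {"type":"object","properties":{"moves":{"type":"array"},"newtons":{"type":"number"}},"required":["moves"]}

```bash
mkdir -p pics; python3 - <<'E'
from rig import manip, imaging
import cv2,numpy as np
print(manip.get_state(), manip.pinch_z)
for n in ["scene","side","wrist"]:
    d=imaging.get_image(n); cv2.imwrite(f"pics/{n}0.png",d["image"][:,:,::-1])
    np.savez(f"{n}0.npz",**d)
    print(n,d["fx"],d["cx"],d["cy"],d["R"].round(3).tolist(),d["t"])
E
```

```text
{'clock': 0.0, 'qpos': array([-1.21021987e-01,  2.76588951e-01,  1.50613744e+00, -5.40728454e-06,
        1.36068875e+00, -1.21019542e-01]), 'qd': array([ 9.07032825e-04,  1.07285738e-03, -1.48193791e-03,  2.35599754e-04,
        8.18002600e-05,  6.14214239e-04]), 'effort': array([ 6.20495921e-04, -4.16768074e+01, -2.45808578e+01, -1.52056768e-04,
        1.11346930e-02,  1.69860516e-05]), 'position': array([5.74472376e-01, 4.41941577e-05, 2.30441438e-01]), 'ee_rot': array([-7.15790314e-04,  7.07106952e-01,  7.07106023e-01, -5.63924025e-04]), 'contact_force': array([0.54074966, 0.33999087, 0.3018995 ]), 'moment': array([ 0.01290818, -0.03628944,  0.01169069]), 'width': 0.08576910993443257} 0.0187
scene 409.87352105748033 283.8417763633954 208.4174755704187 [[0.795, 0.606, -0.009], [0.463, -0.617, -0.637], [-0.391, 0.502, -0.771]] [-0.50202883 -0.17061055  1.3594143 ]
side 423.1564764879489 288.46083374896045 207.091475904263 [[-0.707, -0.707, -0.018], [-0.532, 0.549, -0.644], [0.466, -0.446, -0.765]] [0.46842591 0.33444133 1.20575831]
wrist 359.27771036330654 276.4690264671679 205.62270576017417 [[1.0, -0.001, -0.001], [-0.0, -0.959, 0.282], [-0.001, -0.282, -0.959]] [-0.57403803 -0.03572931  0.37754445]
```

View pics/scene0.png

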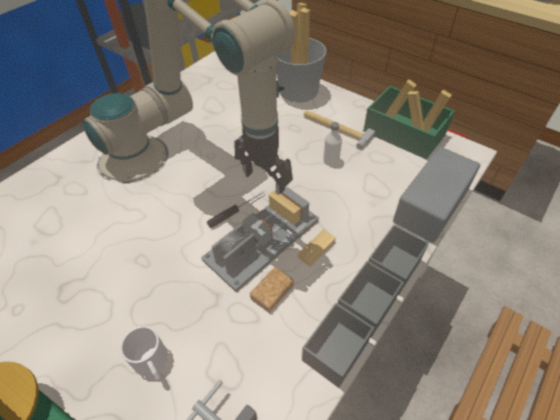

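View pics/side0.png

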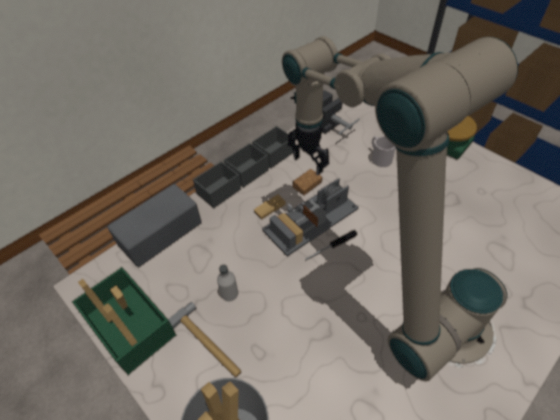

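View pics/wrist0.png

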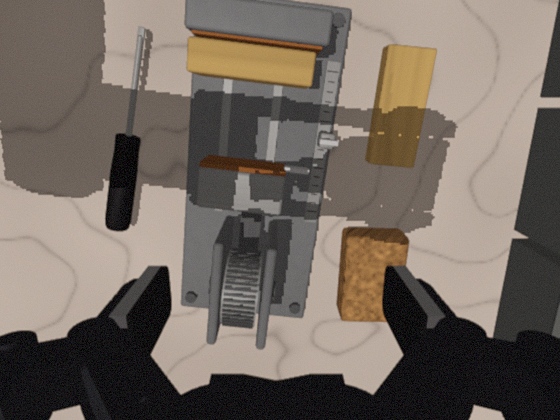

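The wrist view shows everything. The wheel is at about (240,290), the index blade at (297,169), the mark at (325,140), and the fixture is nearly aligned with the world axes. I'll zoom in next.

```bash
cat > h.py <<'E'
import numpy as np,cv2
def load(n):
    return dict(np.load(n))
def ray(d,u,v,z):
    R,t=d["R"],d["t"]; C=-R.T@t
    r=R.T@np.array([(u-d["cx"])/d["fx"],(v-d["cy"])/d["fy"],1.0])
    return C+r*(z-C[2])/r[2]
def pt(d,u,v):
    z=d["range_z"][int(round(v)),int(round(u))]
    return d["R"].T@(np.array([(u-d["cx"])/d["fx"]*z,(v-d["cy"])/d["fy"]*z,z])-d["t"])
def crop(d,x0,y0,x1,y1,s,name,g=1.6):
    im=d["image"][y0:y1,x0:x1,::-1]
    im=(255*(im/255.)**(1/g)).astype(np.uint8)
    cv2.imwrite(name,cv2.resize(im,None,fx=s,fy=s,interpolation=cv2.INTER_CUBIC))
E
python3 - <<'E'
from h import *
d=load("wrist0.npz")
crop(d,170,0,360,150,4,"pics/a.png"); crop(d,170,120,360,270,4,"pics/b.png"); crop(d,170,210,360,360,4,"pics/c.png")
E
```

```text
(no output)
```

View pics/b.png

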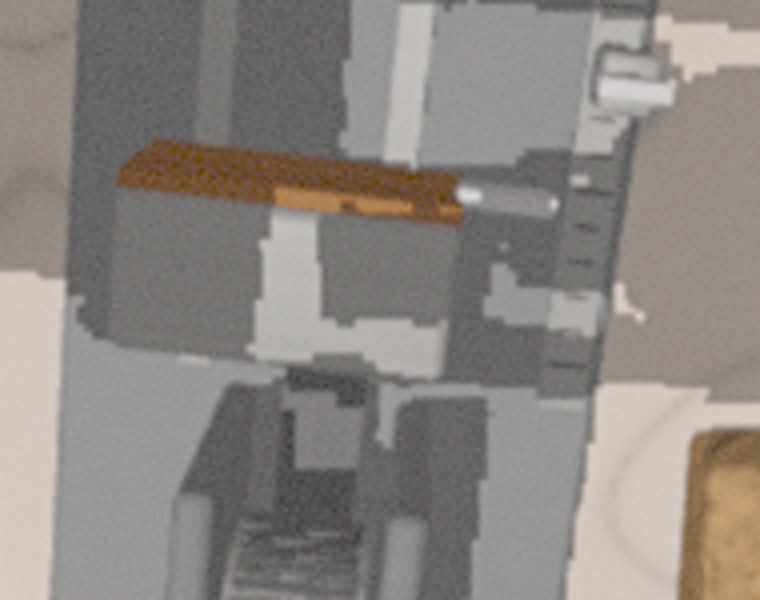

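View pics/c.png

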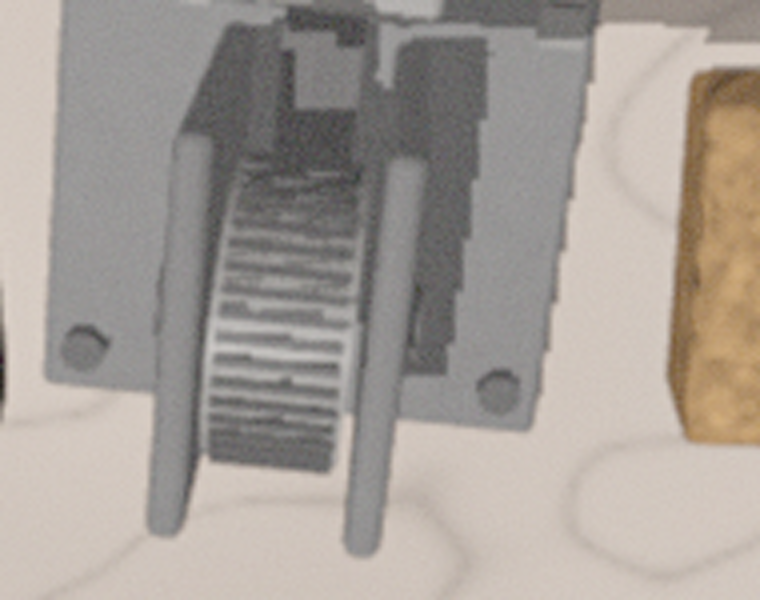

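View pics/a.png

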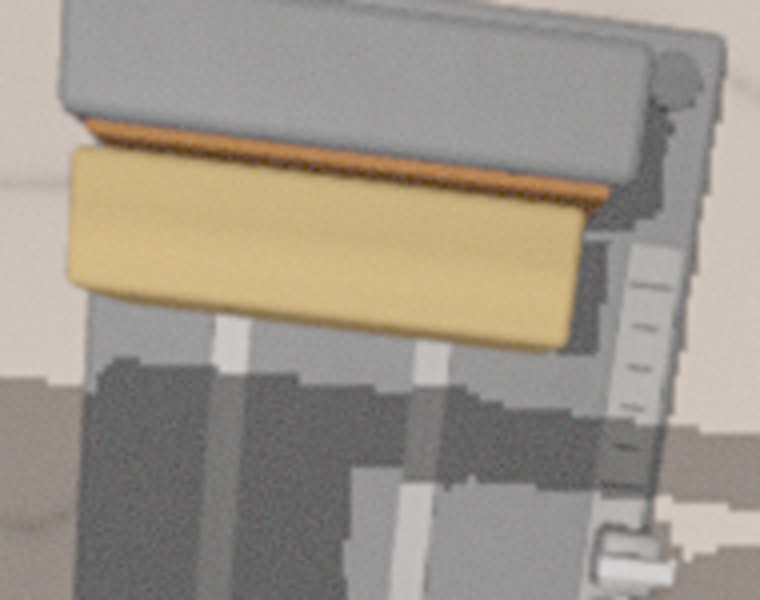

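```bash
python3 - <<'E'
from h import *
d=load("wrist0.npz"); print("C",-d["R"].T@d["t"])
P=lambda x,y,oy:(170+x/4,oy+y/4)
fl=ray(d,*P(45,380,210),.018);fr=ray(d,*P(530,430,210),.018);br=ray(d,*P(722,37,0),.018)
print(fl,fr,br,np.linalg.norm(fr-fl),np.linalg.norm(br-fr))
ang=np.arctan2(-(br-fr)[0],(br-fr)[1]);a2=np.arctan2((fr-fl)[1],(fr-fl)[0]);print(ang,a2)
# cheeks
for n,q in {"Lc":((192,135),(165,532)),"Rc":((408,160),(362,555))}.items():
    a,b=[ray(d,*P(*p,210),.097) for p in q]; print(n,a,b,np.linalg.norm(a-b),np.arctan2(-(a-b)[0],(a-b)[1]))
th=ang
ex=np.array([np.cos(th),np.sin(th),0]);ey=np.array([-np.sin(th),np.cos(th),0])
O=(fl+fr+br)/3-(ex*70+ey*-180+ex*-70-ey*180+ex*70+ey*140)/3000;O[2]=0
print("O",O,"crown",O-.115*ey)
F=lambda p:(ex@(p-O)*1000,ey@(p-O)*1000)
# depth check
for u,v in [(297,168),(300,171),(307,172),(324,142),(332,143),(240,290),(240,280)]:
    p=pt(d,u,v);print(u,v,p,F(p))
for n,q in {"idx":[(556,195),(556,215),(465,180),(462,208)],"mark":[(600,80),(600,102),(672,83),(672,105)]}.items():
    for p in q: print(n,p,F(ray(d,*P(*p,120),.054)))
np.savez("fix.npz",O=O,th=th)
E
```

```text
C [0.57432256 0.07168529 0.37195548]
[ 0.46751849 -0.14795139  0.018     ] [ 0.6033537  -0.16401359  0.018     ] [0.63964495 0.14879038 0.018     ] 0.13678157943308186 0.31490217228229017
-0.11550273841315747 -0.11770115686022008
Lc [ 0.52593088 -0.04173589  0.097     ] [ 0.51540034 -0.13767075  0.097     ] 0.0965110858804878 -0.10932990239028137
Rc [ 0.57036871 -0.04731897  0.097     ] [ 0.55957704 -0.14377727  0.097     ] 0.09706009999665009 -0.11141575270570232
O [0.5554459  0.02114225 0.        ] crown [ 0.54219259 -0.0930915   0.        ]
297 168 [0.59259948 0.01293693 0.05142499] (np.float64(37.85166094020711), np.float64(-3.8688437986108157))
300 171 [0.59518672 0.01068239 0.05397787] (np.float64(40.681491083529714), np.float64(-5.810190467380072))
307 172 [0.60153601 0.00965606 0.05339773] (np.float64(47.10675654966343), np.float64(-6.0979550630685475))
324 142 [0.61587957 0.03634724 0.05313594] (np.float64(58.27869197278045), np.float64(22.068424313803817))
332 143 [0.62303686 0.03540576 0.05255842] (np.float64(65.4967860529632), np.float64(21.95806485744454))
240 290 [ 0.54386549 -0.07908219  0.10631286] (np.float64(0.04723022705887666), np.float64(-100.89123284002325))
240 280 [ 0.54330983 -0.07376475  0.09905685] (np.float64(-1.1175380482554025), np.float64(-95.67326163187693))
idx (556, 195) (np.float64(48.412506733046605), np.float64(-2.858090487765404))
idx (556, 215) (np.float64(49.048672560000625), np.float64(-7.361920277003379))
idx (465, 180) (np.float64(27.765118122912472), np.float64(-1.8324325157470738))
idx (462, 208) (np.float64(27.870802891696307), np.float64(-8.200778176563333))
mark (600, 80) (np.float64(54.414915438188906), np.float64(23.464778263981568))
mark (600, 102) (np.float64(55.12500012947377), np.float64(18.73243218097511))
mark (672, 83) (np.float64(70.17088867726757), np.float64(24.628894301290345))
mark (672, 105) (np.float64(70.94889912526268), np.float64(19.898921001308086))
```

```bash
python3 - <<'E'
from h import *
d=load("wrist0.npz")
crop(d,270,110,360,190,8,"pics/e.png")
E
```

```text
(no output)
```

View pics/e.png

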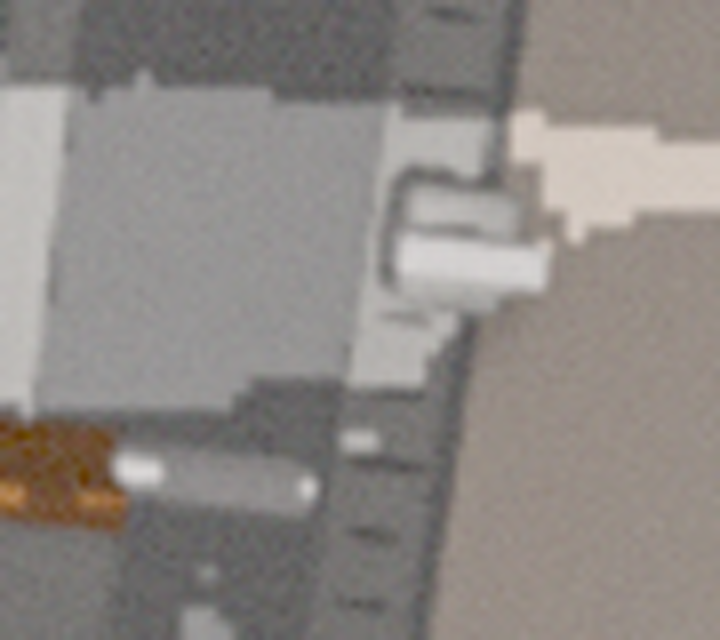

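Both ways of finding the wheel crown agree: (0.542, -0.093), with fixture yaw about -0.1155. The index sits about 26.6 mm short of the mark, which is about 77 mm of rim drag. I'll close the fingers, line up the yaw and approach.

Emit:
apply_moves(moves=[0,-0.026,-0.0085,0.01,0,0,0,0,-0.026,-0.0085,0.015,0,0,0,0,-0.026,-0.0085,0.02,0,0,0,0,-0.025,-0.008,0.02,0,0,0,0,0,0,0,0,0,0.1155,0,0,0,0,0,0,0,0,0,0,0,0,0,0,0,0,0,0,0,0,0], newtons=40)

```text
clock: 0.82
position: [0.54, -0.1054, 0.1615]
ee_rot: [-0.001, 0.745, 0.667, 0.0]
contact_force: [0.1, -0.3, 0.1]
width: 0.0004
```

```bash
cat > st.py <<'E'
from rig import manip
from scipy.spatial.transform import Rotation as Rt
import numpy as np
s=manip.get_state(); f=np.load("fix.npz"); th=float(f["th"])
ex=np.array([np.cos(th),np.sin(th),0]);ey=np.array([-np.sin(th),np.cos(th),0])
p=s["position"]-f["O"]
q=s["ee_rot"];R=Rt.from_quat([q[1],q[2],q[3],q[0]]).as_matrix()
print("t",s["clock"],"pos",s["position"].round(4),"fix mm",(1000*np.array([ex@p,ey@p,p[2]])).round(1),"F",s["contact_force"].round(2),"w",s["width"])
print("target-tool (crown y-10, z110) ",(R.T@(f["O"]+ey*-.125+[0,0,.110]-s["position"])).round(4)); print("tool x vs ey",(R.T@ey).round(3))
E
python3 st.py; python3 - <<'E'
from rig import imaging
from h import *
d=imaging.get_image("wrist");np.savez("wrist1.npz",**d);crop(d,0,0,560,420,1.4,"pics/w1.png")
E
```

```text
t 0.8167 pos [ 0.54   -0.1054  0.1615] fix mm [  -0.7 -127.4  161.5] F [ 0.09 -0.27  0.11] w 0.00041680820730640464
target-tool (crown y-10, z110)  [0.0023 0.0008 0.0515]
tool x vs ey [1.    0.004 0.002]
```

View pics/w1.png

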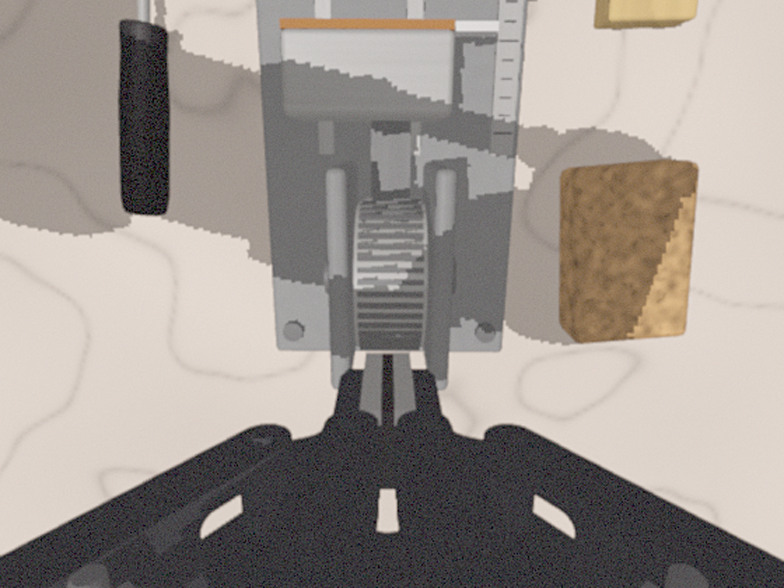

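The view is straight along the fixture, and the closed fingertips (388,390) sit in line with the wheel between the cheeks. Next I'll go down and feel for the rim.

Emit:
apply_moves(moves=[0,0.001,0,0.02,0,0,0,0,0,0,0.02,0,0,0,0,0,0,0.006,0,0,0,0,0,0,0.001,0,0,0,0,0,0,0.001,0,0,0,0,0,0,0.001,0,0,0,0,0,0,0.001,0,0,0,0,0,0,0.001,0,0,0])

```text
clock: 1.53
position: [0.5467, -0.1015, 0.1157]
ee_rot: [0.005, 0.741, 0.672, 0.004]
contact_force: [-0.1, 0.3, -0.6]
width: -0.0001
```

```bash
python3 st.py
```

```text
t 1.5333 pos [ 0.5467 -0.1015  0.1157] fix mm [   5.5 -122.9  115.7] F [-0.1   0.29 -0.6 ] w -8.724531387563616e-05
target-tool (crown y-10, z110)  [-0.002  -0.0056  0.0057]
tool x vs ey [1.    0.017 0.   ]
```

Emit:
apply_moves(moves=[0,-0.002,-0.006,0.001,0,0,-0.01,0,-0.001,0,0.001,0,0,0,0,0,0,0.001,0,0,0,0,0,0,0.001,0,0,0,0,0,0,0.001,0,0,0,0,0,0,0.001,0,0,0,0,0,0,0.001,0,0,0,0,0,0,0.001,0,0,0])

```text
clock: 2.2
position: [0.5408, -0.105, 0.1095]
ee_rot: [0.006, 0.737, 0.676, 0.005]
contact_force: [-3.3, 0.3, 10.8]
width: -0.0
```

```bash
python3 st.py
```

```text
t 2.2 pos [ 0.5408 -0.105   0.1095] fix mm [  -0.  -127.   109.5] F [-3.32  0.26 10.76] w -3.2540511940527876e-05
target-tool (crown y-10, z110)  [ 0.002   0.0001 -0.0005]
tool x vs ey [ 1.     0.028 -0.001]
```

Contact at z = 109.5 mm with about 11 N. Now the first stroke.

Emit:
apply_moves(moves=[0,0.003,0,0.001,0,0,0.005,0,0.003,0,0.001,0,0,0.005,0,0.003,0,0.001,0,0,0.005,0,0.003,0,0.001,0,0,0.005,0,0.003,0,0.001,0,0,0.005,0,0.003,0,0.001,0,0,0,0,0.003,0,0.001,0,0,0,0,0.001,0,0.001,0,0,0])

```text
clock: 2.87
position: [0.5427, -0.0874, 0.1098]
ee_rot: [0.011, 0.745, 0.667, 0.002]
contact_force: [-1.7, -0.4, 6.1]
width: -0.0001
```

```bash
python3 st.py;  python3 - <<'E'
from rig import imaging
from h import *
d=imaging.get_image("wrist");np.savez("wrist2.npz",**d);crop(d,0,0,560,420,1.4,"pics/w2.png")
E
```

```text
t 2.8667 pos [ 0.5427 -0.0874  0.1098] fix mm [-1.000e-01 -1.093e+02  1.098e+02] F [-1.68 -0.36  6.12] w -9.257014285683296e-05
target-tool (crown y-10, z110)  [-0.0157  0.      0.    ]
tool x vs ey [ 1.     0.005 -0.012]
```

View pics/w2.png

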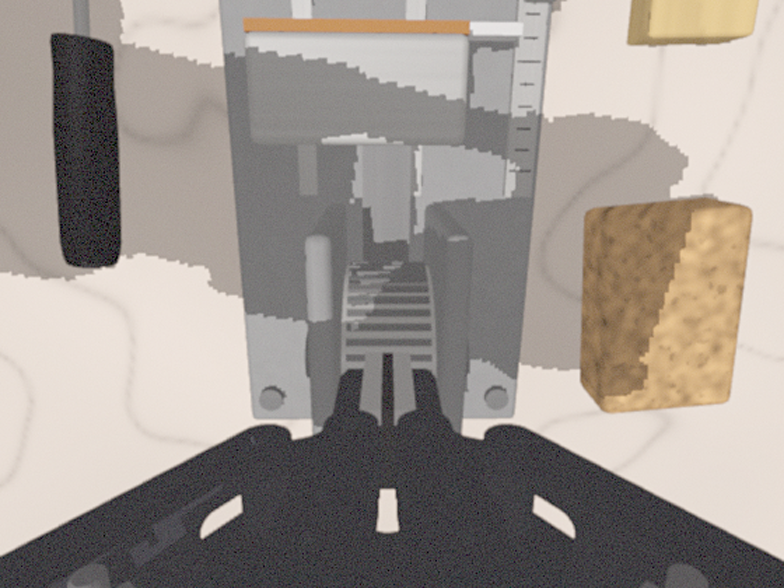

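```bash
python3 - <<'E'
from h import *
f=np.load("fix.npz");th=float(f["th"]);O=f["O"]
ex=np.array([np.cos(th),np.sin(th),0]);ey=np.array([-np.sin(th),np.cos(th),0])
F=lambda p:(round(ex@(p-O)*1000,1),round(ey@(p-O)*1000,1))
for n in (1,2):
    d=load(f"wrist{n}.npz");crop(d,300,0,400,50,7,f"pics/z{n}.png")
for n,uv in ((1,(350,18.5)),(2,(372,21.7))):
    d=load(f"wrist{n}.npz");print(F(ray(d,*uv,.054)),pt(d,*uv))
E
```

```text
(np.float64(44.5), np.float64(-6.4)) [0.59918944 0.00991388 0.05280769]
(np.float64(47.6), np.float64(-0.8)) [0.60328546 0.01523273 0.05166227]
```

View pics/z1.png

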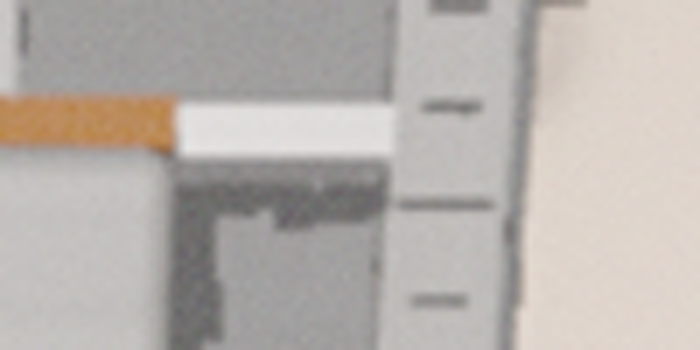

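View pics/z2.png

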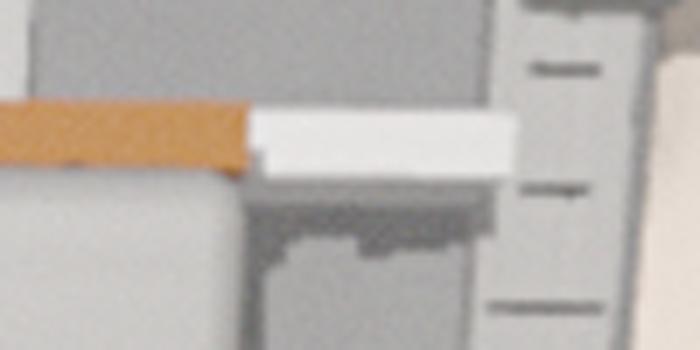

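The first stroke worked: the jaw moved about 5.6 mm. I'll lift, go back, press again and stroke.

Emit:
apply_moves(moves=[0,0,0,-0.008,0,0,0,0,-0.01,0,-0.002,0,0.01,0,0,-0.011,0,0.0,0,0,0,0,0,0,0.004,0,0,0,0,0,0,0.002,0,0,0,0,0,0,0.001,0,0,0,0,0,0,0.001,0,0,0,0,0,0,0.001,0,0,0])

```text
clock: 3.58
position: [0.5408, -0.1085, 0.1113]
ee_rot: [0.008, 0.745, 0.667, 0.006]
contact_force: [0.2, -1.0, 0.3]
width: 0.0002
```

```bash
python3 st.py
```

```text
t 3.5833 pos [ 0.5408 -0.1085  0.1113] fix mm [   0.4 -130.4  111.3] F [ 0.15 -1.02  0.34] w 0.00016932665431573698
target-tool (crown y-10, z110)  [ 0.0054 -0.0004  0.0013]
tool x vs ey [ 1.     0.005 -0.001]
```

Emit:
apply_moves(moves=[0,0.002,0,0.001,0,0,0,0,0.001,0,0.0015,0,0,0,0,0.003,0,0.001,0,0,0,0,0.004,0,0.001,0,0,0,0,0.004,0,0.001,0,0,0,0,0.004,0,0.001,0,0,0,0,0.004,0,0.001,0,0,0,0,0.004,0,0.001,0,0,0])

```text
clock: 4.25
position: [0.5435, -0.0847, 0.1098]
ee_rot: [0.012, 0.744, 0.669, 0.003]
contact_force: [-1.9, 0.0, 3.6]
width: 0.0002
```

```bash
python3 st.py
```

```text
t 4.25 pos [ 0.5435 -0.0847  0.1098] fix mm [   0.4 -106.5  109.8] F [-1.9   0.05  3.6 ] w 0.00021765261627463992
target-tool (crown y-10, z110)  [-0.0185 -0.0005 -0.    ]
tool x vs ey [ 1.     0.01  -0.011]
```

Stroke 2 done. Repeating the same lift, return and stroke.

Emit:
apply_moves(moves=[0,0,0,-0.008,0,0,0,0,-0.01,0,-0.002,0,0.01,0.005,0,-0.01,0,0.0,0,0,0,0,0,0,0.004,0,0,0,0,0,0,0.002,0,0,0,0,0,0,0.001,0,0,0,0,0,0,0.002,0,0,0,0,0,0,0.0015,0,0,0])

```text
clock: 4.92
position: [0.5415, -0.103, 0.1099]
ee_rot: [0.008, 0.745, 0.667, 0.008]
contact_force: [-0.1, -0.1, 5.2]
width: -0.0003
```

```bash
python3 st.py;  python3 - <<'E'
from rig import imaging
from h import *
d=imaging.get_image("wrist");np.savez("wrist3.npz",**d);crop(d,0,0,560,420,1.4,"pics/w3.png")
E
```

```text
t 4.9167 pos [ 0.5415 -0.103   0.1099] fix mm [   0.5 -124.9  109.9] F [-0.12 -0.07  5.17] w -0.0002841792873454003
target-tool (crown y-10, z110)  [-0.0001 -0.0005 -0.0001]
tool x vs ey [1.    0.006 0.   ]
```

View pics/w3.png

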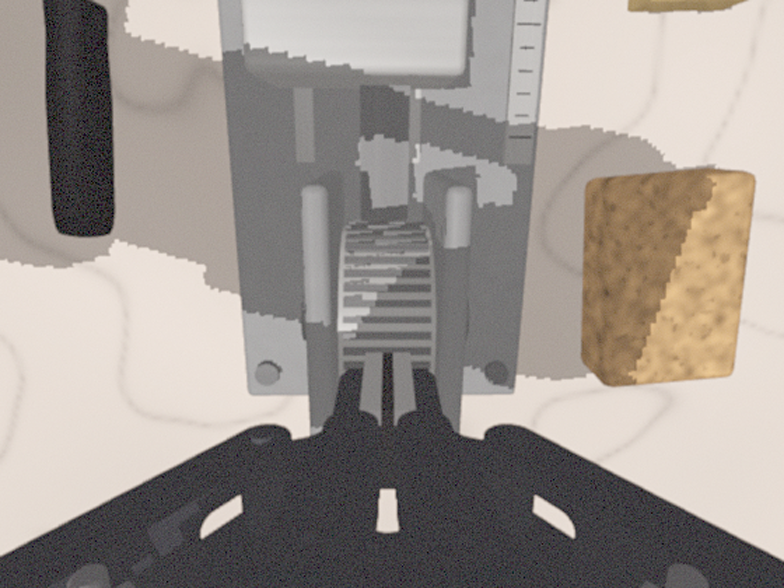

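Pressed on the rim; the blade is out of frame at the top. Stroke 3, then I'll lift and look.

Emit:
apply_moves(moves=[0,0.003,0,0.001,0,0,0,0,0.003,0,0.001,0,0,0,0,0.004,0,0.001,0,0,0,0,0.004,0,0.001,0,0,0,0,0.003,0,0.001,0,0,0,0,0.002,0,0.001,0,0,0,0,0.0,0,-0.01,0,0,0,0,0,0,-0.03,0,0.01,0])

```text
clock: 5.63
position: [0.5388, -0.0827, 0.1459]
ee_rot: [0.003, 0.743, 0.669, 0.007]
contact_force: [0.3, 0.6, 0.2]
width: 0.0001
```

Emit:
apply_moves(moves=[0,0,0,-0.03,0,0,0,0,0,0,-0.03,0,0,0,0,0,0,-0.02,0,0,0,0,0,0,0,0,0,0,0,0,0,0,0,0,0,0,0,0,0,0,0,0,0,0,0,0,0,0,0,0,0,0,0,0,0,0])

```text
clock: 6.3
position: [0.5385, -0.0818, 0.2338]
ee_rot: [0.005, 0.743, 0.669, 0.009]
contact_force: [0.6, -0.5, -0.6]
width: -0.0003
```

```bash
python3 st.py;  python3 - <<'E'
from rig import imaging
from h import *
d=imaging.get_image("wrist");np.savez("wrist4.npz",**d);crop(d,0,0,560,420,1.4,"pics/w4.png")
E
```

```text
t 6.3 pos [ 0.5385 -0.0818  0.2338] fix mm [  -5.  -104.2  233.8] F [ 0.58 -0.52 -0.62] w -0.00029454298258925927
target-tool (crown y-10, z110)  [-0.0216  0.0024  0.1238]
tool x vs ey [1.    0.012 0.007]
```

View pics/w4.png

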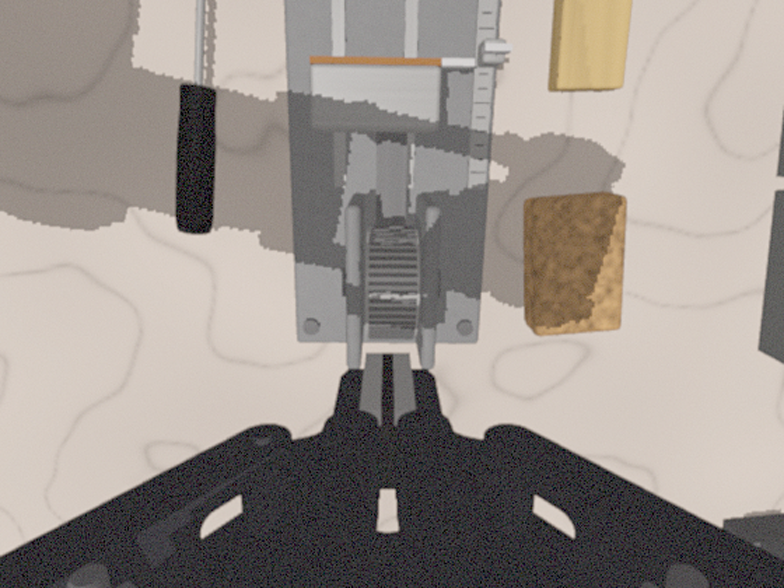

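Emit:
apply_moves(moves=[0,0.03,0.01,0,0,0,0,0,0.03,0.01,0,0,0,0,0,0.03,0.01,0,0,0,0,0,0.0,0,0,0,0,0,0,0,0,0,0,0,0,0,0,0,0,0,0,0,0,0,0,0,0,0,0,0,0,0,0,0,0,0])

```text
clock: 7.02
position: [0.5748, 0.0055, 0.2259]
ee_rot: [-0.001, 0.744, 0.668, 0.002]
contact_force: [0.0, 1.1, 0.0]
width: 0.0002
```

```bash
python3 st.py;  python3 - <<'E'
from rig import imaging
from h import *
d=imaging.get_image("wrist");np.savez("wrist5.npz",**d);crop(d,0,0,560,420,1.4,"pics/w5.png")
crop(d,260,70,360,145,8,"pics/z5.png")
E
```

```text
t 7.0167 pos [0.5748 0.0055 0.2259] fix mm [ 21.1 -13.3 225.9] F [0.02 1.09 0.  ] w 0.0001776655728881059
target-tool (crown y-10, z110)  [-0.1121 -0.0221  0.1153]
tool x vs ey [1.    0.007 0.005]
```

View pics/w5.png

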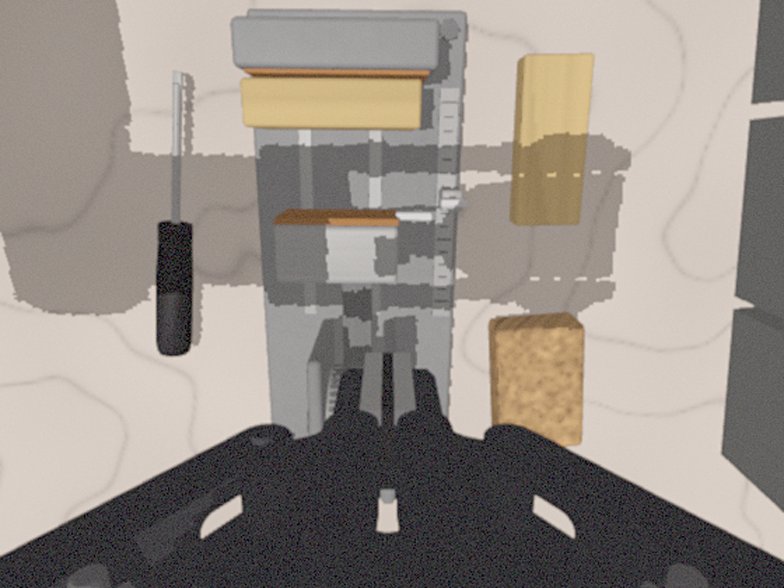

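View pics/z5.png

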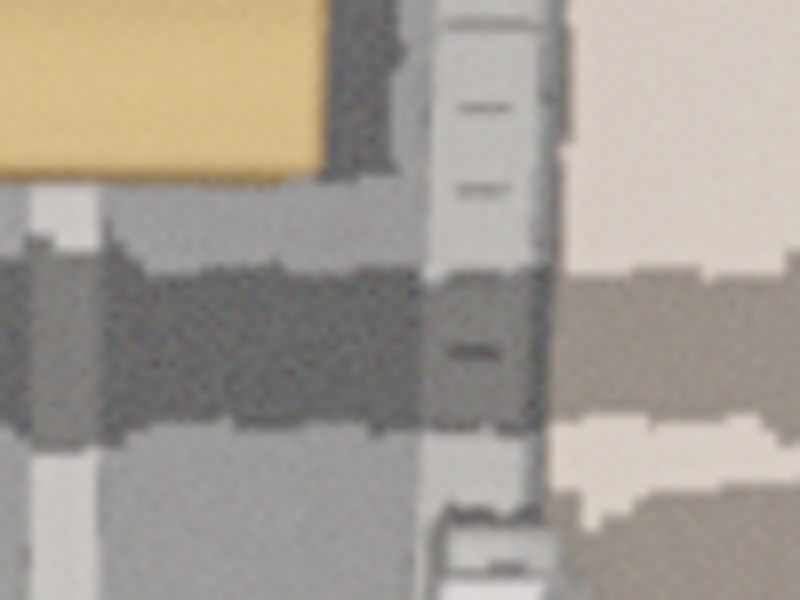

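```bash
cat > m.py <<'E'
import sys
from h import *
d=load(sys.argv[1]);x0,y0,x1,y1=map(int,sys.argv[2:6])
f=np.load("fix.npz");th=float(f["th"]);O=f["O"]
ex=np.array([np.cos(th),np.sin(th),0]);ey=np.array([-np.sin(th),np.cos(th),0])
crop(d,x0,y0,x1,y1,10,sys.argv[6],1.0)
g=d["image"].min(2); m=(g>float(sys.argv[7])).astype(np.uint8); m[:y0]=0;m[y1:]=0;m[:,:x0]=0;m[:,x1:]=0
n,l,s,c=cv2.connectedComponentsWithStats(m)
for i in range(1,n):
    if s[i,4]>25:
        p=ray(d,*c[i],.054); print(s[i],c[i].round(1),"fix",round(ex@(p-O)*1e3,1),round(ey@(p-O)*1e3,1))
E
python3 m.py wrist5.npz 275 130 340 165 pics/z6.png 190;python3 m.py wrist5.npz 275 130 340 165 pics/z6.png 205
```

```text
[284 153  24   4  70] [296.  154.2] fix 38.1 14.1
```

View pics/z6.png

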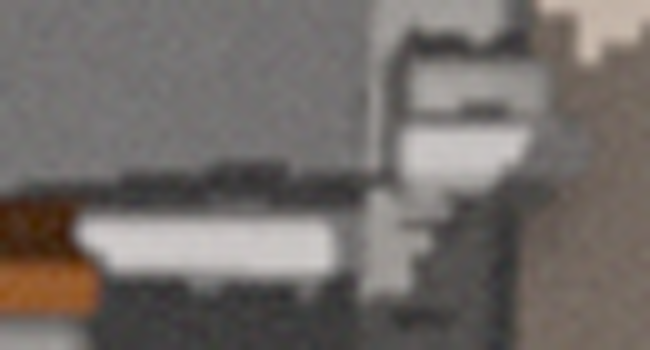

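```bash
python3 m.py wrist5.npz 275 130 340 165 pics/z6.png 165; python3 - <<'E'
from h import *
f=np.load("fix.npz");th=float(f["th"]);O=f["O"]
ex=np.array([np.cos(th),np.sin(th),0]);ey=np.array([-np.sin(th),np.cos(th),0])
d=load("wrist5.npz")
for u,v in ((285.5,153.8),(307,154),(316,144.8),(325,145)):
    p=ray(d,u,v,.054);print(u,v,ex@(p-O)*1e3,ey@(p-O)*1e3)
E
```

```text
[316 143  12   5  50] [320.7 144.8] fix 59.2 22.3
[283 152  25   5 116] [295.7 154. ] fix 37.8 14.2
285.5 153.8 28.87651836759551 14.31633495180398
307 154 47.64093667645224 14.262675319030691
316 144.8 55.19947150528264 22.278084726194173
325 145 63.008610979332744 22.156862136131288
```

The gap is now about 8 mm, so about 23.5 mm of drag is left. Going back to the wheel.

Emit:
apply_moves(moves=[0,-0.028,-0.0055,0.01,0,0,0,0,-0.028,-0.0055,0.015,0,0,0,0,-0.028,-0.0055,0.02,0,0,0,0,-0.026,-0.0055,0.02,0,0,0,0,0,0,0.02,0,0,0,0,0,0,0.01,0,0,0,0,0,0,0,0,0,0,0,0,0,0,0,0,0])

```text
clock: 7.73
position: [0.5395, -0.1117, 0.1295]
ee_rot: [0.002, 0.747, 0.665, 0.004]
contact_force: [0.4, -0.2, 0.8]
width: -0.0001
```

```bash
python3 st.py
```

```text
t 7.7333 pos [ 0.5395 -0.1117  0.1295] fix mm [  -0.6 -133.8  129.5] F [ 0.44 -0.23  0.79] w -5.446276311367743e-05
target-tool (crown y-10, z110)  [0.0087 0.0004 0.0195]
tool x vs ey [1.    0.    0.003]
```

Emit:
apply_moves(moves=[0,0.006,0,0.01,0,0,0,0,0,0,0.005,0,0,0,0,0.0,0,0.001,0,0,0,0,0.0,0,0.001,0,0,0,0,0.0,0,0.001,0,0,0,0,0.0,0,0.001,0,0,0,0,0.0,0,0.001,0,0,0,0,0.0,0,0.001,0,0,0])

```text
clock: 8.4
position: [0.5434, -0.1045, 0.1106]
ee_rot: [0.006, 0.746, 0.666, 0.007]
contact_force: [0.1, 0.2, 0.0]
width: -0.0002
```

```bash
python3 st.py
```

```text
t 8.4 pos [ 0.5434 -0.1045  0.1106] fix mm [   2.5 -126.2  110.6] F [0.1  0.23 0.02] w -0.00019627826899963936
target-tool (crown y-10, z110)  [ 0.0012 -0.0025  0.0006]
tool x vs ey [1.    0.002 0.002]
```

Emit:
apply_moves(moves=[0,0,-0.002,0.0015,0,0,0,0,0.003,0,0.001,0,0,0,0,0.004,0,0.001,0,0,0,0,0.004,0,0.001,0,0,0,0,0.004,0,0.001,0,0,0,0,0.003,0,0.001,0,0,0,0,0.001,0,0.001,0,0,0,0,0.0,0,0.001,0,0,0])

```text
clock: 9.07
position: [0.5449, -0.0891, 0.1099]
ee_rot: [0.012, 0.745, 0.667, 0.006]
contact_force: [-2.2, -0.1, 4.9]
width: -0.0001
```

```bash
python3 st.py
```

```text
t 9.0667 pos [ 0.5449 -0.0891  0.1099] fix mm [   2.3 -110.7  109.9] F [-2.17 -0.15  4.9 ] w -8.161916255558449e-05
target-tool (crown y-10, z110)  [-0.0142 -0.0023 -0.    ]
tool x vs ey [ 1.     0.004 -0.007]
```

Emit:
apply_moves(moves=[0,0.002,-0.001,0.001,0,0,0,0,0.002,0,0.001,0,0,0,0,0.001,0,0.001,0,0,0,0,0,0,0.001,0,0,0,0,0,0,-0.01,0,0.01,0,0,0,0,-0.03,0,0,0,0,0,0,-0.03,0,0,0,0,0,0,-0.03,0,0,0])

```text
clock: 9.73
position: [0.5362, -0.0823, 0.2044]
ee_rot: [0.002, 0.745, 0.667, 0.005]
contact_force: [0.9, -0.3, 0.3]
width: 0.0001
```

Emit:
apply_moves(moves=[0,0.03,0.01,-0.015,0,0,0,0,0.03,0.01,0,0,0,0,0,0.03,0.01,0,0,0,0,0,0.0,0,0,0,0,0,0,0,0,0,0,0,0,0,0,0,0,0,0,0,0,0,0,0,0,0,0,0,0,0,0,0,0,0])

```text
clock: 10.4
position: [0.5784, 0.0049, 0.2266]
ee_rot: [0.006, 0.746, 0.665, 0.008]
contact_force: [-0.2, -0.6, -0.5]
width: -0.0004
```

```bash
python3 st.py;  python3 - <<'E'
from rig import imaging
from h import *
d=imaging.get_image("wrist");np.savez("wrist6.npz",**d)
E
python3 m.py wrist6.npz 270 115 350 175 pics/z7.png 165
```

```text
t 10.4 pos [0.5784 0.0049 0.2266] fix mm [ 24.7 -13.5 226.6] F [-0.22 -0.62 -0.51] w -0.000383051719346918
target-tool (crown y-10, z110)  [-0.1119 -0.0271  0.1157]
tool x vs ey [1.    0.001 0.004]
[325 122  25  12 112] [335.2 126.1] fix 78.5 37.3
[307 142  14   5  54] [313.  143.6] fix 59.8 22.5
[276 144  24   4  84] [288.9 145.4] fix 38.9 20.9
```

View pics/z7.png

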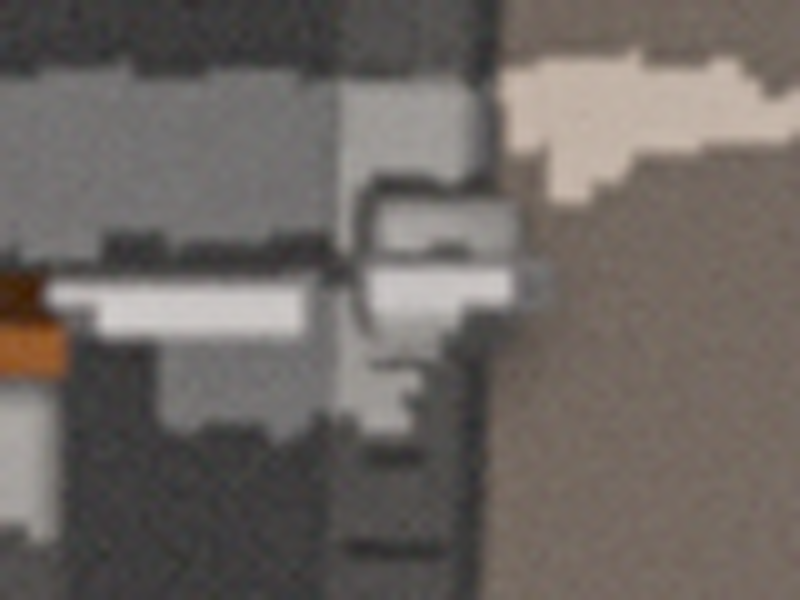

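About 1.4 mm remains, already inside tolerance. One small 4 mm drag should centre it.

Emit:
apply_moves(moves=[0,-0.027,-0.0068,0.01,0,0,0,0,-0.027,-0.0068,0.015,0,0,0,0,-0.027,-0.0068,0.02,0,0,0,0,-0.018,-0.0065,0.02,0,0,0,0,0,0,0.02,0,0,0,0,0,0,0.01,0,0,0,0,0,0,0,0,0,0,0,0,0,0,0,0,0])

```text
clock: 11.12
position: [0.5386, -0.1, 0.1272]
ee_rot: [0.007, 0.749, 0.662, 0.008]
contact_force: [0.8, -0.0, 0.8]
width: 0.0004
```

```bash
python3 st.py
```

```text
t 11.1167 pos [ 0.5386 -0.1     0.1272] fix mm [  -2.8 -122.3  127.2] F [ 0.84 -0.03  0.8 ] w 0.0003692244138314625
target-tool (crown y-10, z110)  [-0.0027  0.0024  0.0172]
tool x vs ey [ 1.    -0.007  0.003]
```

Emit:
apply_moves(moves=[0,0,0,0.01,0,0,0,0,0,0,0.004,0,0,0,0,0.0,0,0.001,0,0,0,0,0.0,0,0.001,0,0,0,0,0.0,0,0.001,0,0,0,0,0.0,0,0.0005,0,0,0,0,0.0,0,0.001,0,0,0,0,0.0,0,0.001,0,0,0])

```text
clock: 11.78
position: [0.5418, -0.1002, 0.1099]
ee_rot: [0.01, 0.749, 0.663, 0.01]
contact_force: [-2.9, -0.2, 8.9]
width: -0.0003
```

```bash
python3 st.py
```

```text
t 11.7833 pos [ 0.5418 -0.1002  0.1099] fix mm [   0.4 -122.1  109.9] F [-2.86 -0.24  8.91] w -0.000253573720533138
target-tool (crown y-10, z110)  [-0.0029 -0.0004 -0.0001]
tool x vs ey [ 1.    -0.006  0.001]
```

Emit:
apply_moves(moves=[0,0.001,0,0.001,0,0,0,0,0.001,0,0.001,0,0,0,0,0.001,0,0.001,0,0,0,0,0.001,0,0.001,0,0,0,0,0,0,-0.01,0,0,0,0,0,0,-0.03,0,0,0,0,0,0,-0.03,0,0,0,0,0,0,-0.03,0,0,0])

```text
clock: 12.45
position: [0.5346, -0.0953, 0.2081]
ee_rot: [0.005, 0.748, 0.664, 0.005]
contact_force: [0.1, 0.1, -0.5]
width: 0.0002
```

Emit:
apply_moves(moves=[0,0.03,0.01,-0.015,0,0,0,0,0.035,0.01,0,0,0,0,0,0.035,0.01,0,0,0,0,0,0.0,0,0,0,0,0,0,0,0,0,0,0,0,0,0,0,0,0,0,0,0,0,0,0,0,0,0,0,0,0,0,0,0,0])

```text
clock: 13.12
position: [0.5827, 0.0013, 0.239]
ee_rot: [0.015, 0.749, 0.663, 0.012]
contact_force: [0.2, -0.3, -0.1]
width: 0.0002
```

```bash
python3 st.py;  python3 - <<'E'
from rig import imaging
from h import *
d=imaging.get_image("wrist");np.savez("wrist7.npz",**d);crop(d,0,0,560,420,1.4,"pics/w7.png")
E
python3 m.py wrist7.npz 270 115 350 175 pics/z8.png 165
```

```text
t 13.1167 pos [0.5827 0.0013 0.239 ] fix mm [ 29.4 -16.6 239. ] F [ 0.22 -0.26 -0.08] w 0.00019835477464480035
target-tool (crown y-10, z110)  [-0.1084 -0.0337  0.1279]
tool x vs ey [ 1.    -0.006 -0.002]
[270 137  20   4  80] [279.5 138.5] fix 39.3 21.6
[297 136  17   4  67] [304.9 137.5] fix 62.2 22.3
```

View pics/z8.png

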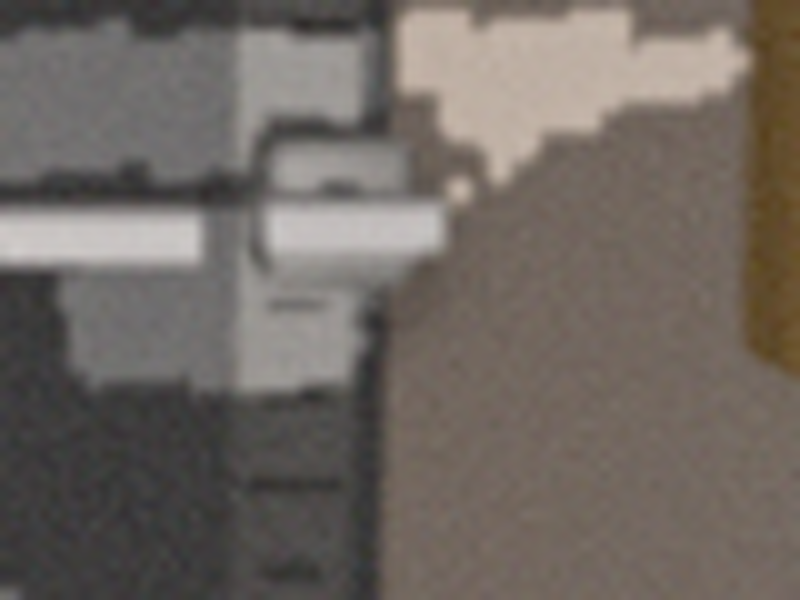

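View pics/w7.png

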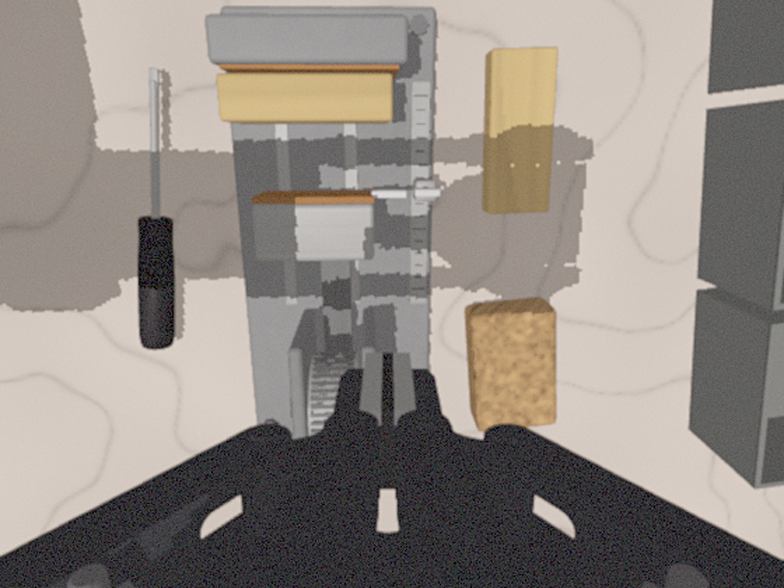

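The blades now line up to about 0.7 mm: index at (280,138.5) px, mark at (305,137.5) px. The batten and the other bystanders in view are in place, and the hand is well clear, so I'm handing in.

```bash
python3 -c "
from rig import workorder;print(workorder.sign_off())"; python3 st.py
```

```text
the job is handed in; nothing more can be done
None
the job is handed in; nothing more can be done
```

The jaw's index blade now lines up with the gauge mark to about 0.7 mm, inside the 3 mm limit. I handed the job in at about 13 s of the 43 s allowed.

- **How it was done:** I rolled the wheel with the closed fingertips in four strokes, the last in two parts, plus a final 4 mm drag. I then lifted the hand well clear. Press readings between moves were about 4 to 11 N.
- **Last picture:** The index measured 21.6 mm and the mark 22.3 mm along the slide. That is accurate to roughly 0.5 mm. The two blades look level in the zoomed view.
- **Bystanders:** The batten, offcut, sander and screwdriver look unmoved in the last picture. The glue, mug and hammer were not in that view; I never moved near them. I judged all of this by eye and did not measure displacements.
- **Contact:** The last force reading was about 0.3 N, at the sensor's noise level, so the hand was touching nothing.
- **Disagreements:** The base plate measured about 2% smaller than its given size, and my first estimate of the starting gap was off by a millimetre or two. Neither matters to the result, because the final check compares the two blades in the same picture.
- **Not checked:** I did not confirm the alignment from a second camera. My state reading after hand-in was refused, so the last readings are from just before it.

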